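Pull down the stock hatch with the hooked pole

ROBOT

A 7-joint arm with a two-finger parallel gripper is mounted at the origin on the work surface. World frame = base frame: x ahead of the robot, y to its left, z up, the work surface at z = 0. Lengths are in m, angles in rad, forces in N, time in s.
With the tool pointing down it reaches from about 0.4 to 0.9 m from the base axis. Payload 5.5 kg.
Tool frame: the origin (TCP) lies midway between the tips of the shut fingers; the grasp point (between the pads) lies 19 mm behind it (manip.grip_depth is the distance from the TCP to the grasp point, in m); z points along the fingers, x is the direction in which the jaws open and shut, and the axes are right-handed (so a half turn about z gives the same grasp; the last joint's range is limited). The gripper opens to 92 mm and grips with 3 to 60 N. Pads are 19 mm wide; open, the fingers measure 130 mm over their backs; the gripper's body (75 mm by 190 mm) begins 47 mm behind the grasp point.
Start: joints at [-0.971, 0.501, -0.427, 1.55, 0.221, 1.138, -0.21], TCP at [0.215, 0.613, 0.227] pointing down, gripper open.
Joint ranges: [-2.88, 2.88], [-0.31, 2.03], [-1.54, 1.56], [0.2, 2.42], [-1.41, 4.55], [0.19, 2.02], [-2.57, 2.57]. Speed limits (rad/s): [2.57, 2.57, 3.14, 3.14, 3.14, 3.14, 3.14].

INTERFACE

Orientations are given as a unit quaternion [x, y, z, w].
In Python, from bench import manip, effector, viewer gives the robot as it stands. Calls block until the motion is done:
- manip.move_pose(position, orientation): joint-space move of the TCP to a pose.
- manip.servo_line(position, ori=None, vel=0.15): straight line of the TCP; ori=None keeps the orientation; vel is the mean speed in m/s.
- manip.movej(angles): joint-space move.
- effector.open_jaws() and effector.close(f_grip=None): open the fingers fully, or close them until they stop; f_grip is the grip in N (None keeps the last).
- manip.sleep(seconds).
- manip.solve_ik(position, orientation): joint angles nearest the present ones, or None.
- viewer.get_image(name): name is "scene" or "side" or "wrist"; returns the picture (420x560x3 uint8, red, green, blue); there is no depth.
- viewer.get_calibration(name): a dict with "vfov" (degrees; the focal length in pixels is half the picture's height over the tangent of half this angle, whatever the lens; pixels are square), "cx", "cy" (the principal point, pixels), "eye" and "attitude" of the camera in the world. Camera axes: x right, y down, z forward; pixel columns grow to the right and rows downward; lengths in m; the calibration is good to about 2 mm. A picture is of the moment at which its call begins: read the wrist's pose just before it. get_calibration takes no time and is no camera call; for the wrist camera it gives the pose at the moment of the call.
A pose or a line that the arm cannot do raises manip.PlanningError and nothing moves.
- manip.hand_in(): hands the job in, once; it reports no verdict.
Readings, each from a call of its own:
- manip.current_clock(): time.
- manip.current_q(): joint angles.
- manip.current_joint_velocities(): joint speeds.
- manip.current_tau(): joint torques, N m.
- manip.current_tool_pos(): TCP position.
- manip.current_tcp_rot(): TCP orientation.
- manip.current_force(): force on the tool from outside, world axes, zero at the start.
- manip.current_wrist_torque(): the same for the moment, N m.
- manip.current_finger_gap(): finger opening in m.
Only numpy, scipy, OpenCV 4.12 (cv2) and the standard library are available. Lean on these libraries where they do the work, as an engineer would, in place of code of your own. Each camera call takes 0.05 s, during which the arm holds its last target.

TASK

Take the wooden pole with the bent steel hook off its rest, put the hook down into the ring on the cabinet's high hatch and swing the hatch fully down with it; do not pull the hatch with the gripper itself. Then lay the pole back on the rest it came from, hook hanging down, and let go.

Things in the scene. Friction and masses are not known exactly. Their poses are not given: they have to be found in the camera images.
- hook_pole: Square light-wood batten 180 x 22 x 26 mm high, 0.16 kg; a 7 mm steel rod runs on from its front end along +x, then bends straight down: the hook is this upright pin, 150 from the origin along x, its end 45 below the origin. Origin: centre of the batten, where to grip it (22 wide). x towards the hook, z up. A similar pole on the other rest has a flat scraper blade, no hook.
- pole_rest: Fixed wooden rest under the hook pole, left or right: base 170 x 100 mm, two cross blocks 18 long, 78 wide at x = -62 and 62, tops 75 above the bench, with 12 high lips at their ends, 54 apart (16 play either side of the batten); open between the blocks for the fingers. Origin: centre of its underside; x along the pole towards its hook. A lying pole's origin is 88 above it.
- hatch: Plywood hatch 246 wide, 98 tall, 10 thick (mm) high in a fixed grey cabinet 285 tall. Origin: middle of its hinge, along its lower edge, 165 above the bench; z up the panel, y along the hinge, -x its front, where it swings down. Starts upright to 0.1 rad open, stops level (90 degrees). Light friction (under 1 N at the ring); past about 30 degrees it sinks slowly by itself.
- hatch_eye (a point): Centre of the steel ring on the hatch's front near its upper edge, at x = -34, z = 95 mm in the hatch's frame (260 above the bench when shut). The ring lies flat (axis = hatch z), 49 mm clear inside, wire 5 mm thick. The hook pin goes down into it from above. Pull to about 45 degrees and lift the pin out as the hatch sinks: an upright pin would bind in the ring past 70 degrees.
Not all that is in view belongs to the job. What is shaped like the hook_pole but black or pink is not meant.

How it is judged:
By the outcome, as a careful person would: the job done as asked, in the order asked, and still so for the second after the job is handed in, with the robot touching nothing.
It also fails if it takes over 54 s, if anything falls off the work surface, if the arm or the gripper's body presses on something with over 40 N, if the wrist force passes 120 N, or if a joint passes its speed limit or range.

## Working session

There is one attempt and no reset: what is moved stays moved. The work goes in short steps, each a Python script; the robot and the scene stay as the last script left them, time stands still between calls to the robot, and variables do not carry over. Pictures are saved under pics/ and viewed, and the job is handed in when it is done.

```bash
ls; mkdir -p pics; python3 - <<'E'
from bench import manip, effector, viewer
import cv2
for n in ("scene","side","wrist"):
    c=viewer.get_calibration(n); print(n,c)
    cv2.imwrite(f"pics/{n}0.png",viewer.get_image(n)[:,:,::-1])
print(manip.current_clock(), manip.current_tool_pos(), manip.current_tcp_rot(), manip.grip_depth)
E
```

```text
pics
scene {'vfov': 56.763637061071556, 'cx': 278.3020131625712, 'cy': 203.02944661087957, 'eye': array([ 1.17800732, -0.21081563,  1.08712857]), 'attitude': array([ 0.7246667 ,  0.61098376, -0.20621649, -0.24296456])}
side {'vfov': 48.34797211761203, 'cx': 273.0176476065129, 'cy': 210.7300637011163, 'eye': array([ 0.38449247, -1.22089946,  1.15967377]), 'attitude': array([ 0.90973882, -0.04263036,  0.01016294, -0.41286154])}
wrist {'vfov': 67.66638908519897, 'cx': 281.89493117984483, 'cy': 210.87934690886414, 'eye': array([0.1516411 , 0.63549743, 0.38397373]), 'attitude': array([0.8093053 , 0.57390566, 0.0715454 , 0.10265708])}
0.15 [0.21466322 0.61295849 0.22591798] [ 8.15610963e-01  5.78600190e-01 -6.33188335e-04  4.20279044e-04] 0.0188
```

View pics/scene0.png

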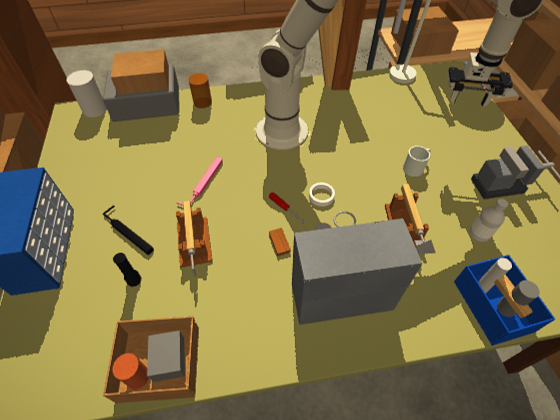

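View pics/side0.png

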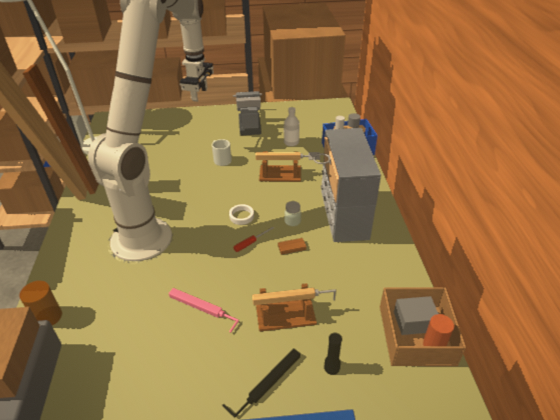

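View pics/wrist0.png

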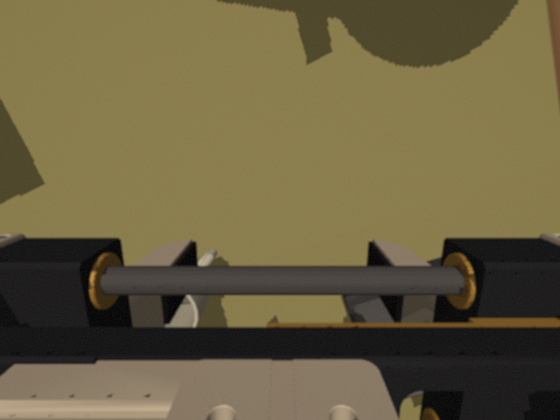

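```bash
python3 - <<'E'
import cv2,numpy as np
s=cv2.imread("pics/scene0.png");d=cv2.imread("pics/side0.png")
def c(i,x,y,w,h):return cv2.resize(i[y:y+h,x:x+w],(400,300),interpolation=cv2.INTER_CUBIC)
cv2.imwrite("pics/crop1.png",np.vstack([np.hstack([c(s,140,180,120,90+0),c(s,370,170,120,90)]),np.hstack([c(d,240,260,120,90),c(d,240,130,120,90)])]))
cv2.imwrite("pics/crop2.png",np.hstack([cv2.resize(d[120:250,300:400],(400,520)),cv2.resize(s[190:330,280:430],(400,520))]))
E
```

```text
(no output)
```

View pics/crop1.png

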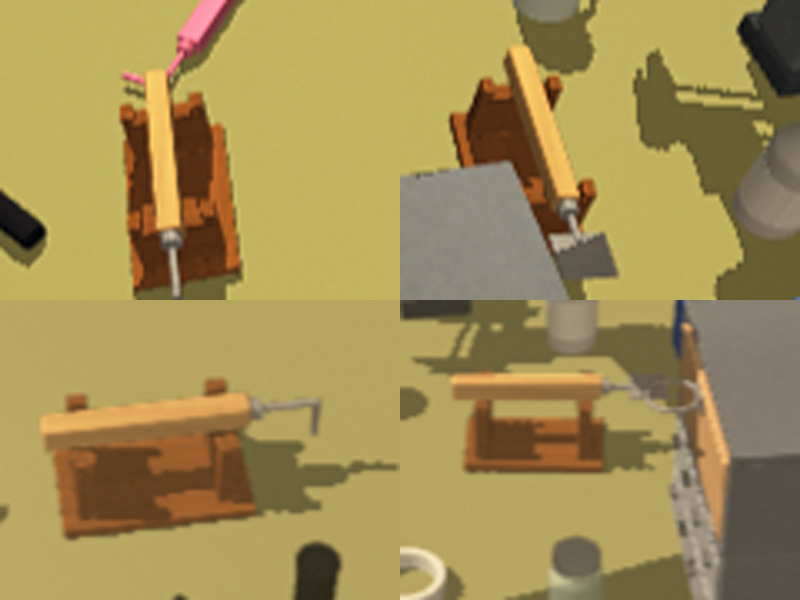

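View pics/crop2.png

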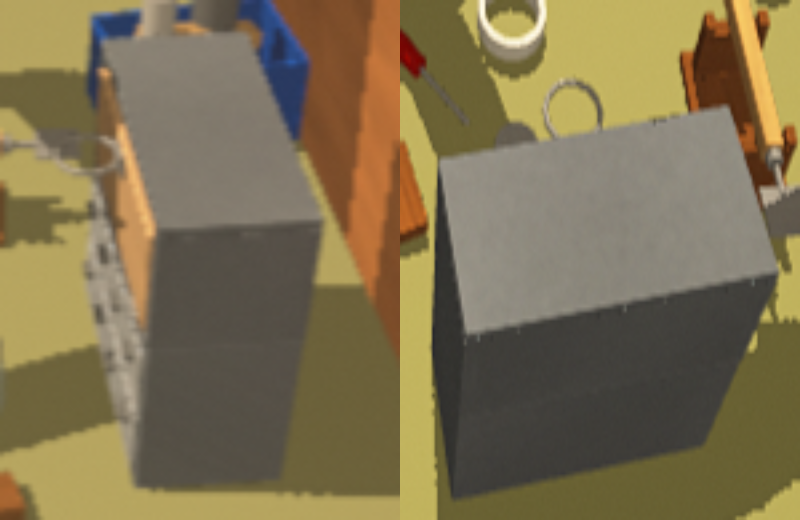

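```bash
cat > h.py <<'E'
import numpy as np, cv2
from scipy.spatial.transform import Rotation as R
from bench import manip, effector, viewer
def ray(c,u,v):
    f=210/np.tan(np.radians(c['vfov'])/2)
    d=R.from_quat(c['attitude']).apply([(u-c['cx'])/f,(v-c['cy'])/f,1.]); return np.array(c['eye']),d
def onz(c,u,v,z):
    e,d=ray(c,u,v); return e+d*(z-e[2])/d[2]
def tri(c1,p1,c2,p2):
    e1,d1=ray(c1,*p1);e2,d2=ray(c2,*p2)
    d1=d1/np.linalg.norm(d1);d2=d2/np.linalg.norm(d2)
    t=np.linalg.lstsq(np.stack([d1,-d2],1),e2-e1,rcond=None)[0]
    a=e1+d1*t[0];b=e2+d2*t[1]; return (a+b)/2,np.linalg.norm(a-b)
def proj(c,P):
    f=210/np.tan(np.radians(c['vfov'])/2)
    q=R.from_quat(c['attitude']).inv().apply(np.array(P)-c['eye']); return f*q[...,:2]/q[...,2:]+[c['cx'],c['cy']]
def down(yaw): # tool x along (cos,sin) yaw, z down
    x=np.array([np.cos(yaw),np.sin(yaw),0]);z=np.array([0,0,-1.]);return R.from_matrix(np.stack([x,np.cross(z,x),z],1)).as_quat()
E
python3 - <<'E'
from h import *
for n,box in (("scene",(165,190,60,70)),("side",(240,280,90,40))):
    im=cv2.imread(f"pics/{n}0.png");c=viewer.get_calibration(n)
    hsv=cv2.cvtColor(im,cv2.COLOR_BGR2HSV)
    x,y,w,h=box
    m=np.zeros(im.shape[:2],np.uint8)
    m[y:y+h,x:x+w]=cv2.inRange(hsv,(8,90,150),(21,255,255))[y:y+h,x:x+w]
    n_,l,st,ce=cv2.connectedComponentsWithStats(m)
    k=1+np.argmax(st[1:,4]);print(n,st[k],ce[k])
    pts=np.argwhere(l==k)[:,::-1].astype(np.float32)
    W=np.array([onz(c,u,v,.101)[:2] for u,v in pts],np.float32)
    r=cv2.minAreaRect(W);print(r); print(cv2.boxPoints(r))
    o=im.copy();o[l==k]=(255,0,0);cv2.imwrite(f"pics/m_{n}.png",cv2.resize(o[y-20:y+h+20,x-20:x+w+20],None,fx=4,fy=4,interpolation=0))
a=cv2.resize(cv2.imread("pics/m_scene.png"),(400,440));b=cv2.resize(cv2.imread("pics/m_side.png"),(400,440));cv2.imwrite("pics/m.png",np.hstack([a,b]))
E
```

```text
scene [181 200  13  50 385] [187.61298701 225.53766234]
((0.4707919657230377, -0.3768058121204376), (0.1793973594903946, 0.031278762966394424), 1.6094272136688232)
[[ 0.3806894  -0.36369187]
 [ 0.38156793 -0.39495832]
 [ 0.5608945  -0.38991976]
 [ 0.56001604 -0.3586533 ]]
side [252 283  63  37 614] [278.80944625 296.12540717]
((0.45871052145957947, -0.37677669525146484), (0.19274406135082245, 0.0959477499127388), 24.80411720275879)
[[ 0.3511032  -0.37365827]
 [ 0.39135492 -0.4607546 ]
 [ 0.56631786 -0.37989512]
 [ 0.5260661  -0.2927988 ]]
```

View pics/m.png

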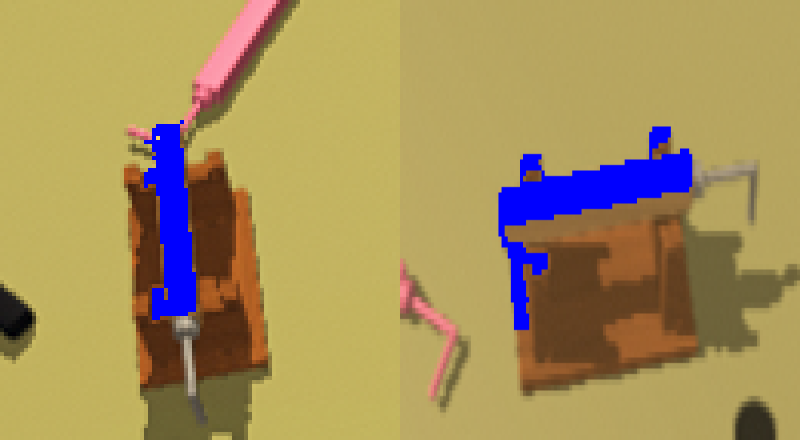

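```bash
python3 - <<'E'
from h import *
im=cv2.imread(f"pics/scene0.png");hsv=cv2.cvtColor(im,cv2.COLOR_BGR2HSV)
print(hsv[205:245:10,184:192:2].tolist()); print(hsv[241:247,180:184].tolist())
for n,box in (("scene",(165,190,60,70)),("side",(240,280,90,40))):
    im=cv2.imread(f"pics/{n}0.png");c=viewer.get_calibration(n)
    hsv=cv2.cvtColor(im,cv2.COLOR_BGR2HSV)
    x,y,w,h=box
    m=np.zeros(im.shape[:2],np.uint8)
    m[y:y+h,x:x+w]=cv2.inRange(hsv,(12,90,205 if n=="side" else 195),(22,255,255))[y:y+h,x:x+w]
    m=cv2.morphologyEx(m,cv2.MORPH_OPEN,np.ones((3,3)))
    n_,l,st,ce=cv2.connectedComponentsWithStats(m)
    k=1+np.argmax(st[1:,4]);print(n,st[k],ce[k])
    pts=np.argwhere(l==k)[:,::-1].astype(np.float32)
    W=np.array([onz(c,u,v,.101)[:2] for u,v in pts],np.float32)
    r=cv2.minAreaRect(W);print(r); print(cv2.boxPoints(r))
# ring & cabinet: tests
cs=viewer.get_calibration("scene");cd=viewer.get_calibration("side")
# hook tip corner
print("batten front end/hook bend tri:")
print(tri(cs,(195.5,272),cd,(335.5,291)))
# cabinet top corners at z .285 in scene
for p in ((294.5,233),(403,219.3),(304.5,279.5),(425,263)): print(onz(cs,*p,.285))
E
```

```text
[[[21, 148, 250], [21, 149, 247], [20, 149, 248], [16, 166, 118]], [[16, 168, 191], [21, 148, 246], [20, 154, 242], [19, 156, 247]], [[14, 183, 117], [20, 153, 243], [19, 155, 240], [21, 150, 248]], [[11, 196, 82], [20, 151, 244], [19, 152, 240], [21, 148, 246]]]
[[[12, 192, 89], [12, 193, 87], [12, 200, 97], [12, 203, 133]], [[12, 193, 86], [12, 194, 84], [12, 197, 106], [13, 206, 172]], [[12, 201, 123], [12, 207, 133], [12, 201, 103], [13, 204, 169]], [[12, 201, 162], [13, 206, 173], [12, 199, 109], [12, 203, 170]], [[12, 201, 166], [13, 206, 170], [12, 197, 105], [13, 204, 174]], [[12, 204, 164], [12, 203, 163], [11, 198, 89], [13, 203, 172]]]
scene [183 201  11  48 322] [188.14285714 224.4068323 ]
((0.46978244185447693, -0.37253057956695557), (0.17873118817806244, 0.020410938188433647), 2.7655436992645264)
[[ 0.38002855 -0.3666488 ]
 [ 0.38101333 -0.38703597]
 [ 0.55953634 -0.37841237]
 [ 0.55855155 -0.3580252 ]]
side [252 288  62  12 348] [281.96551724 293.52586207]
((0.46735823154449463, -0.37519145011901855), (0.17748840153217316, 0.020515242591500282), 2.7092740535736084)
[[ 0.37822837 -0.36914006]
 [ 0.37919807 -0.38963237]
 [ 0.5564881  -0.38124284]
 [ 0.5555184  -0.36075053]]
batten front end/hook bend tri:
(array([ 0.62529037, -0.36055999,  0.07366948]), np.float64(0.001371435702125759))
[ 0.67574352 -0.08644745  0.285     ]
[0.68191114 0.18958532 0.285     ]
[ 0.80148263 -0.08823752  0.285     ]
[0.80787913 0.19554303 0.285     ]
```

```bash
python3 - <<'E'
from h import *
a=cv2.imread("pics/scene0.png")[200:235,325:370];b=cv2.imread("pics/side0.png")[140:175,300:345]
cv2.imwrite("pics/ring.png",np.hstack([cv2.resize(i,(395,315),interpolation=0) if 0 else cv2.resize(i,(396,308),interpolation=0) for i in(a,b)]))
for yaw in (0.048+np.pi/2,0.048-np.pi/2):
  for p in ([.4685,-.374,.0692],[.4685,-.374,.2],[.5,.05,.3],[.41,.05,.26],[.41,.05,.32]):
    q=manip.solve_ik(p,down(yaw if p[1]<0 else yaw-.07)); print(p,None if q is None else np.round(q,2))
E
```

```text
[0.4685, -0.374, 0.0692] [ 0.32  0.6   0.4   1.82 -0.32  0.79  2.51]
[0.4685, -0.374, 0.2] [ 0.09  0.49  0.72  1.74 -0.37  1.05  2.56]
[0.5, 0.05, 0.3] [-0.06  0.14 -0.11  1.83  0.02  1.17  1.38]
[0.41, 0.05, 0.26] [-0.12  0.   -0.07  2.07  0.    1.06  1.36]
[0.41, 0.05, 0.32] [-0.15 -0.05 -0.04  1.99 -0.    1.21  1.36]
[0.4685, -0.374, 0.0692] [-0.01  0.77  0.9   1.83 -0.75  0.92 -0.29]
[0.4685, -0.374, 0.2] [ 0.    0.53  0.85  1.74 -0.45  1.08 -0.51]
[0.5, 0.05, 0.3] [-0.37  0.13  0.24  1.84 -0.03  1.17 -1.71]
[0.41, 0.05, 0.26] [-0.42 -0.01  0.24  2.08  0.    1.06 -1.78]
[0.41, 0.05, 0.32] [-0.41 -0.06  0.22  2.    0.01  1.21 -1.79]
```

View pics/ring.png

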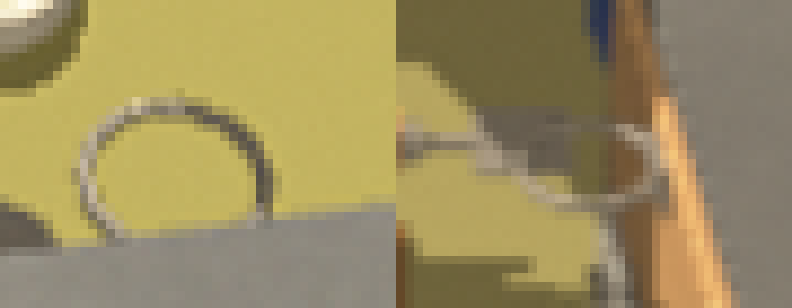

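```bash
python3 - <<'E'
from h import *
from scipy.optimize import least_squares
cs=viewer.get_calibration("scene");cd=viewer.get_calibration("side")
print(tri(cs,(344.4,219.2),cd,(319.6,157.8)))
S=[(85,175),(92,205),(95,140),(110,120),(130,108),(165,103),(205,112),(235,130),(255,155),(265,180),(265,210),(108,228)]
D=[(655,170),(645,150),(625,135),(655,185),(620,200),(590,204),(560,200),(530,190),(515,175),(600,128)]
S=[(325+x/8.8-.5,200+y/8.8-.5) for x,y in S];D=[(300+(x-396)/8.8-.5,140+y/8.8-.5) for x,y in D]
for h in (.25,.255,.26,.265):
    out=[]
    for c,P in((cs,S),(cd,D)):
        W=np.array([onz(c,*p,h)[:2] for p in P])
        r=least_squares(lambda t:np.hypot(*(W-t[:2]).T)-.027,W.mean(0));out+=[*np.round(r.x,4),round(float(np.sqrt(np.mean(r.fun**2))),4)]
    print(h,out)
E
```

```text
(array([0.637198  , 0.05487377, 0.25802905]), np.float64(0.00391850420387057))
0.25 [np.float64(0.6356), np.float64(0.0553), 0.0006, np.float64(0.6424), np.float64(0.0659), 0.0012]
0.255 [np.float64(0.639), np.float64(0.0537), 0.0006, np.float64(0.6409), np.float64(0.0589), 0.0012]
0.26 [np.float64(0.6423), np.float64(0.0521), 0.0006, np.float64(0.6394), np.float64(0.0519), 0.0013]
0.265 [np.float64(0.6457), np.float64(0.0505), 0.0006, np.float64(0.6379), np.float64(0.045), 0.0013]
```

```bash
python3 - <<'E'
from h import *
P=np.array([.4685,-.374]);yw=.048-np.pi/2
manip.move_pose([.42,.1,.42],down(-np.pi/2))
manip.move_pose([*P,.22],down(yw))
print(manip.current_clock(),manip.current_tool_pos(),manip.current_q().round(2))
c=viewer.get_calibration("wrist");im=viewer.get_image("wrist")[:,:,::-1].copy()
for p in ([*P,.101],[.4685+.15*np.cos(.048),-.374+.15*np.sin(.048),.088],[.4685+.09*np.cos(.048),-.374+.09*np.sin(.048),.101],[.4685-.09*np.cos(.048),-.374-.09*np.sin(.048),.101]):
    u=proj(c,p);print(u);cv2.circle(im,tuple(int(t) for t in u),4,(0,0,255),1)
cv2.imwrite("pics/w1.png",im)
E
```

```text
4.125 [ 0.46956941 -0.37280297  0.22009509] [ 0.    0.5   0.85  1.72 -0.41  1.11 -0.54]
[283.69906632 206.75929917]
[284.13217085  27.78717985]
[283.99863423 102.57913208]
[283.44332944 295.69643091]
```

View pics/w1.png

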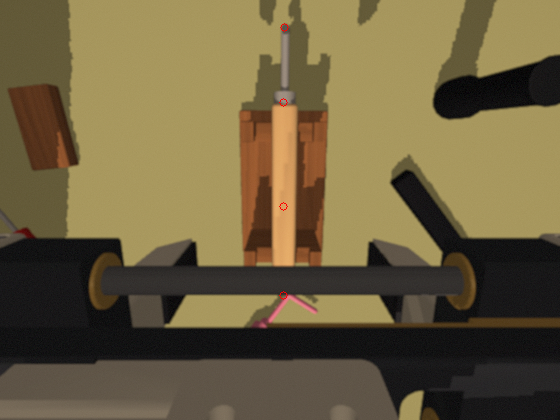

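```bash
python3 - <<'E'
from h import *
P=np.array([.467,-.374]);yw=.048-np.pi/2
manip.servo_line([*P,.0692],down(yw),vel=.12)
print(manip.current_tool_pos(),manip.current_force().round(2))
effector.close(40)
print(manip.current_finger_gap(),manip.current_tool_pos(),R.from_quat(manip.current_tcp_rot()).as_matrix().round(3).tolist(),manip.current_clock())
manip.servo_line([*P,.17],vel=.12)
print(manip.current_finger_gap(),manip.current_force().round(2),manip.current_wrist_torque().round(3),manip.current_tool_pos(),manip.current_clock())
for n in("side","scene"):cv2.imwrite(f"pics/{n}1.png",viewer.get_image(n)[:,:,::-1])
c=viewer.get_calibration("wrist");cv2.imwrite("pics/w2.png",viewer.get_image("wrist")[:,:,::-1])
T=manip.current_tool_pos();print(proj(c,[T[0]+.15*np.cos(.048),T[1]+.15*np.sin(.048),T[2]+.0188]))
d=cv2.imread("pics/side1.png");w=cv2.imread("pics/w2.png")
cv2.imwrite("pics/lift.png",np.hstack([cv2.resize(d[200:350,220:380],(400,375)),cv2.resize(w[:300,:],(400,375))]))
E
```

```text
[ 0.46751056 -0.37451342  0.07003244] [-0.58  0.09 -0.01]
0.02156109970911429 [ 0.46695481 -0.37405599  0.06916719] [[0.048, -0.999, -0.0], [-0.999, -0.048, -0.0], [0.0, 0.0, -1.0]] 6.6667
0.021913012615961666 [-0.23  0.18 -1.9 ] [-0.025  0.19   0.007] [ 0.46662129 -0.37340706  0.16924406] 7.6583
[ 282.85434968 -106.99815196]
```

View pics/lift.png

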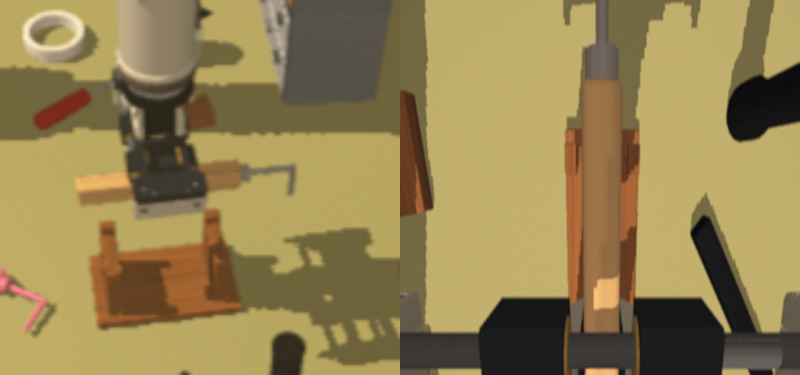

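```bash
python3 - <<'E'
from h import *
yw=-.022-np.pi/2; E_=np.array([.640,.053])
T=E_-.15*np.array([np.cos(-.022),np.sin(-.022)]);print(T)
manip.servo_line([.467,-.374,.33],vel=.2)
manip.servo_line([*T,.33],down(yw),vel=.2)
manip.sleep(.2)
print(manip.current_tool_pos(),manip.current_clock(),manip.current_finger_gap(),R.from_quat(manip.current_tcp_rot()).as_matrix().round(3).tolist())
for n in("side","scene"):cv2.imwrite(f"pics/{n}2.png",viewer.get_image(n)[:,:,::-1])
c=viewer.get_calibration("wrist");cv2.imwrite("pics/w3.png",viewer.get_image("wrist")[:,:,::-1])
d=cv2.imread("pics/side2.png")[100:200,260:380];s=cv2.imread("pics/scene2.png")[150:250,290:410]
cv2.imwrite("pics/pre.png",np.hstack([cv2.resize(d,(400,333)),cv2.resize(s,(400,333))]))
for n in("side","scene"):
  c=viewer.get_calibration(n);t=manip.current_tool_pos();pin=np.array([t[0]+.15,t[1]-.0033,t[2]+.0188])
  print(n,proj(c,pin),proj(c,pin-[0,0,.045]))
E
```

```text
[0.4900363  0.05629973]
[0.49005632 0.05581102 0.33003482] 11.2667 0.02181883275873587 [[-0.023, -1.0, 0.0], [-1.0, 0.023, 0.0], [-0.0, -0.0, -1.0]]
side [322.37521034 135.21048447] [321.6502185 146.9965756]
scene [349.27209817 197.9979003 ] [346.68711187 209.06457623]
```

View pics/pre.png

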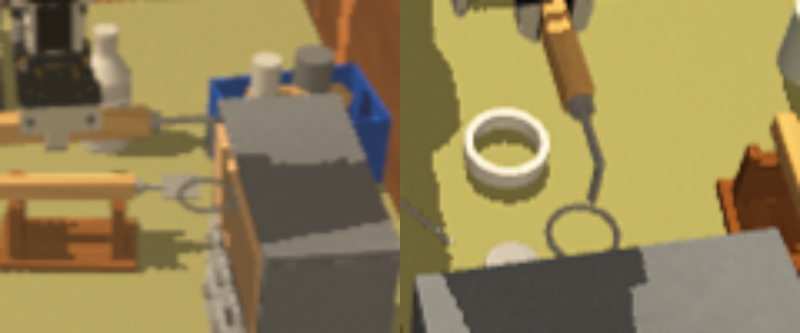

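View pics/w3.png

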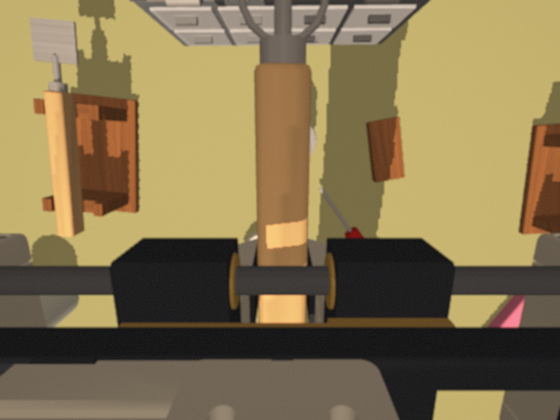

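```bash
python3 - <<'E'
from h import *
t=manip.current_tool_pos()
manip.servo_line([t[0],t[1]-.002,.264],vel=.1)
print(manip.current_tool_pos(),manip.current_force().round(2),manip.current_clock())
for n in("side","scene"):cv2.imwrite(f"pics/{n}3.png",viewer.get_image(n)[:,:,::-1])
d=cv2.imread("pics/side3.png")[110:190,280:380];s=cv2.imread("pics/scene3.png")[170:250,300:400]
cv2.imwrite("pics/ins.png",np.hstack([cv2.resize(d,(400,320)),cv2.resize(s,(400,320))]))
E
```

```text
[0.49051761 0.05409864 0.26446205] [-0.75 -0.14 -2.31] 12.225
```

View pics/ins.png

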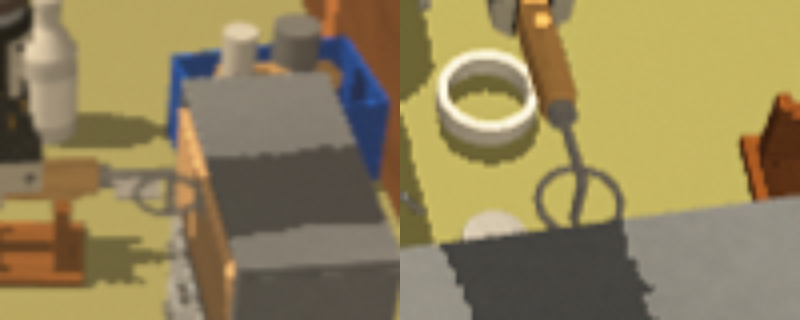

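```bash
cat > pull.py <<'E'
from h import *
y=-.022; ax=np.array([np.cos(y),np.sin(y)])
H=np.array([.640,.053])+.034*ax
def tcp(th):
    a=np.arctan2(.055,.095)+np.radians(th); r=np.hypot(.055,.095)
    p=H-(r*np.sin(a)+.15)*ax
    return [*p,.165+r*np.cos(a)+.006]
E
python3 - <<'E'
from pull import *
for th in (0,12,24,36,47):
    manip.servo_line(tcp(th),vel=.06)
    print(th,manip.current_tool_pos().round(4),manip.current_force().round(2),manip.current_wrist_torque().round(3),manip.current_clock())
for n in("side","scene"):cv2.imwrite(f"pics/{n}4.png",viewer.get_image(n)[:,:,::-1])
d=cv2.imread("pics/side4.png")[110:230,250:400];s=cv2.imread("pics/scene4.png")[140:260,280:430]
cv2.imwrite("pics/pul.png",np.hstack([cv2.resize(d,(400,320)),cv2.resize(s,(400,320))]))
E
```

```text
0 [0.4689 0.0571 0.2663] [ 0.15 -0.06 -1.92] [-0.056  0.198 -0.005] 12.8333
12 [0.4501 0.0572 0.2523] [ 0.07 -0.56 -0.82] [-0.079  0.182  0.003] 13.3667
24 [0.4342 0.0574 0.2349] [-0.1   0.5  -1.52] [-0.062  0.183  0.008] 13.9
36 [0.4247 0.0578 0.2151] [ 6.9  -0.94 -5.02] [ 0.016 -0.832  0.009] 14.4333
47 [0.4191 0.0579 0.1953] [ 9.93 -0.43 -4.5 ] [-0.027 -1.517 -0.003] 14.9333
```

View pics/pul.png

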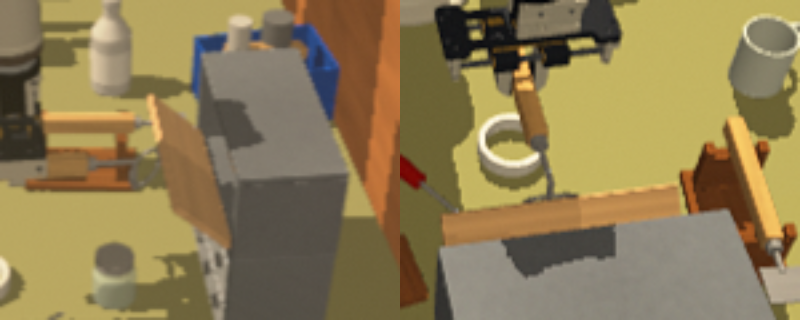

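```bash
python3 - <<'E'
from pull import *
cs=viewer.get_calibration("scene");cd=viewer.get_calibration("side")
print(H, manip.current_force().round(2), manip.current_clock())
print(tri(cs,(296.2,221.0),cd,(315.6,188.7)))
print(tri(cs,(382,209),cd,(306,146)))
d=cv2.imread("pics/side4.png")[130:210,280:360];s=cv2.imread("pics/scene4.png")[170:250,280:380]
cv2.imwrite("pics/pul2.png",np.hstack([cv2.resize(d,(400,400),interpolation=0),cv2.resize(s,(400,400),interpolation=0)]))
E
```

```text
[0.67399177 0.05225206] [ 9.2   0.38 -4.14] 15.0333
(array([ 0.6041251 , -0.06632242,  0.22757741]), np.float64(0.0019934761882562835))
(array([0.60712157, 0.1717393 , 0.23233131]), np.float64(7.157507600150117e-05))
```

View pics/pul2.png

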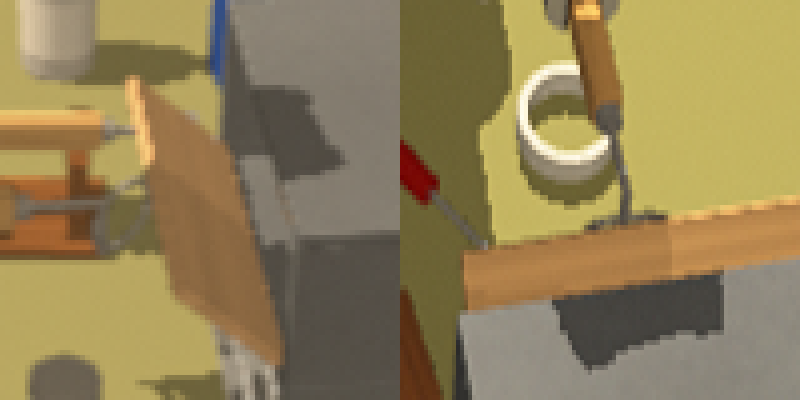

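```bash
python3 - <<'E'
from pull import *
t=manip.current_tool_pos()
manip.servo_line([t[0]+.010,t[1],t[2]+.002],vel=.08)
print(manip.current_tool_pos().round(4),manip.current_force().round(2))
manip.servo_line([t[0]+.010,t[1],t[2]+.075],vel=.15)
print(manip.current_tool_pos().round(4),manip.current_force().round(2),manip.current_wrist_torque().round(3))
manip.servo_line([t[0]-.005,t[1],t[2]+.12],vel=.15)
print(manip.current_tool_pos().round(4),manip.current_force().round(2),manip.current_clock(),manip.current_finger_gap())
for n in("side","scene"):cv2.imwrite(f"pics/{n}5.png",viewer.get_image(n)[:,:,::-1])
d=cv2.imread("pics/side5.png")[90:230,230:400];s=cv2.imread("pics/scene5.png")[120:260,270:440]
cv2.imwrite("pics/out.png",np.hstack([cv2.resize(d,(400,330)),cv2.resize(s,(400,330))]))
E
```

```text
[0.428  0.0577 0.1965] [-0.96  0.33 -1.33]
[0.4282 0.058  0.2697] [ 0.42 -0.39 -0.69] [-0.107  0.205 -0.03 ]
[0.4137 0.058  0.3145] [ 0.16 -0.05 -2.83] 16.4333 0.02193686174647627
```

View pics/out.png

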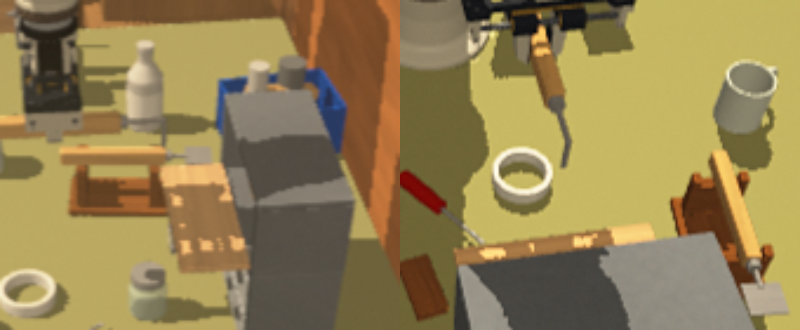

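```bash
python3 - <<'E'
from pull import *
yw=.048-np.pi/2
manip.servo_line([.467,-.374,.27],down(yw),vel=.2)
manip.servo_line([.467,-.374,.169],vel=.15);manip.sleep(.3)
print(manip.current_tool_pos().round(4),manip.current_clock(),manip.current_finger_gap(),manip.current_wrist_torque().round(3))
for n in("side","scene","wrist"):cv2.imwrite(f"pics/{n}6.png",viewer.get_image(n)[:,:,::-1])
f=lambda a,b:np.hstack([cv2.resize(a,(400,300)),cv2.resize(b,(400,300))])
r=lambda k:cv2.imread(f"pics/{k}.png")
cv2.imwrite("pics/cmp.png",np.vstack([f(r("side1")[200:320,220:380],r("side6")[200:320,220:380]),f(r("w2")[:300],r("wrist6")[:300])]))
cv2.imwrite("pics/hat.png",f(r("side6")[100:250,260:400],r("scene6")[150:300,280:440]))
E
```

```text
[ 0.4674 -0.3742  0.1697] 20.0 0.02202355851916839 [-0.089  0.183 -0.011]
```

View pics/cmp.png

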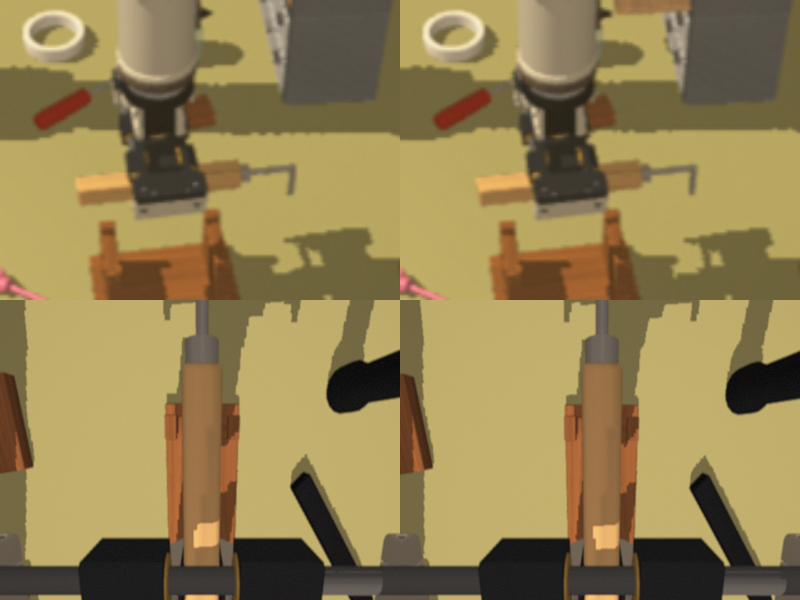

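View pics/hat.png

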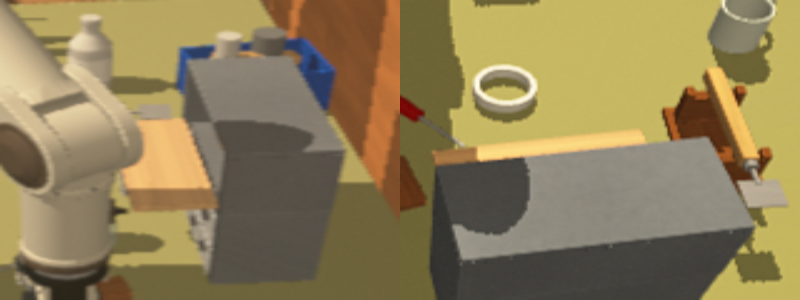

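```bash
python3 - <<'E'
from pull import *
manip.servo_line([.467,-.374,.08],vel=.12)
f0=manip.current_force()
manip.servo_line([.467,-.374,.0695],vel=.03)
print(manip.current_tool_pos().round(4),f0.round(2),manip.current_force().round(2))
effector.open_jaws();manip.sleep(.2)
print(manip.current_finger_gap())
manip.servo_line([.467,-.374,.22],vel=.12)
cv2.imwrite("pics/w7.png",viewer.get_image("wrist")[:,:,::-1])
manip.move_pose([.40,-.10,.42],down(-np.pi/2))
for n in("side","scene"):cv2.imwrite(f"pics/{n}7.png",viewer.get_image(n)[:,:,::-1])
print(manip.current_clock(),manip.current_force().round(2))
cs=viewer.get_calibration("scene")
f=lambda a,b:np.hstack([cv2.resize(a,(400,300)),cv2.resize(b,(400,300))])
r=lambda k:cv2.imread(f"pics/{k}.png")
cv2.imwrite("pics/fin.png",np.vstack([f(r("side7")[240:360,220:380],r("scene7")[180:300,140:300]),f(r("side7")[100:250,260:400],r("w7"))]))
E
```

```text
[ 0.4669 -0.3739  0.0694] [-0.14 -0.14 -2.06] [-0.49 -0.16 -2.52]
0.09187480723161821
25.7833 [0.14 0.66 0.11]
```

View pics/fin.png

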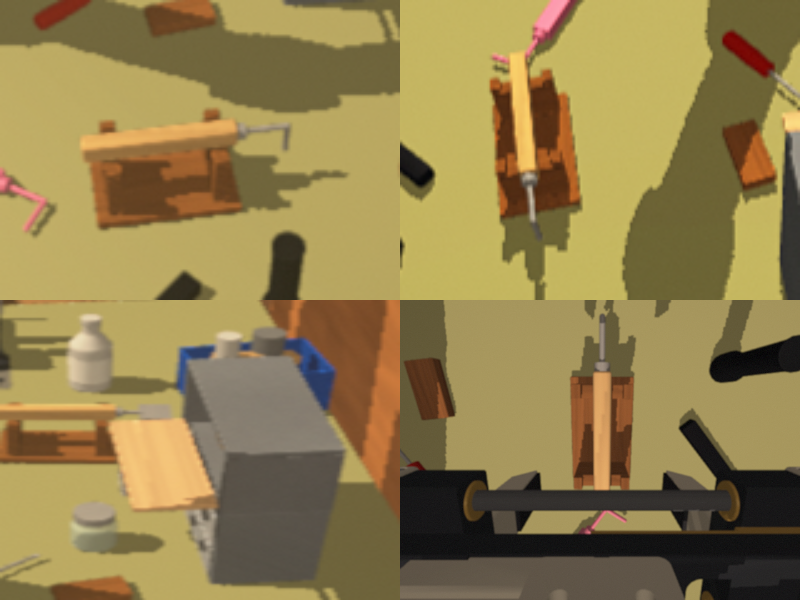

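```bash
python3 - <<'E'
from pull import *
c=viewer.get_calibration("side")
for p in((298.5,159.5),(306.5,203.5),(335,200)):print(onz(c,*p,.17).round(4))
# expected corners of the level top/inner face (z .165..0.17)
for s in(.123,-.123):
  for z in (.165,.17,.2): print(z,proj(c,[*(H-.098*ax+s*np.array([.022,1])),z]).round(1))
manip.hand_in()
E
```

```text
[0.5825 0.1801 0.17  ]
[ 0.5769 -0.0697  0.17  ]
[ 0.6723 -0.062   0.17  ]
0.165 [297.5 161.1]
0.17 [297.6 160. ]
0.2 [297.7 153.2]
0.165 [305.3 204.5]
0.17 [305.4 203.4]
0.2 [305.6 196.3]
the job is handed in; nothing more can be done
```

The job is handed in, at about 26 s of the 54 s. I gripped the light-wood hook pole, lowered its pin into the hatch ring and pulled the hatch to about 47°. I then eased the pin, lifted it out, and the hatch sank level by itself. I laid the pole back on its own rest with the hook hanging down, let go and moved the arm clear.

**Last checks:**
- **Hatch:** its outer corners lie within about 1 px of where a fully level hatch should show in the side view. They measure about 250 mm apart, against 246 mm given.
- **Pole:** it lies between the lips on both blocks with the hook down, in the side, scene and wrist pictures. It had not visibly shifted in the grip. The gripper is open and its force reading is near zero.

**What disagreed:** near 45° the wrist read about 10 N, because my pull arc was a few millimetres too wide. Moving the pin 10 mm towards the hatch cleared it. This stayed well under the limits.

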